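Try out the new lid stay of a gilded casket

TASK

The red casket with gilt mounts has just been fitted with a folding brass stay: try it out. Raise its lid by the front handle until the stay locks straight, let go so that the lid stands open by itself, then push down the white knob on the stay's knee to break the stay and have the lid come down gently until it is fully shut. Leave the walnut casket shut.

Things in the scene. Friction and masses are not known exactly. Their poses are not given: they have to be found in the camera images.
- red_lid (a joint): Lid of the red casket with brass mounts (box 160 mm deep, 180 wide, rim 100 mm above the table; lid slab 160 x 180 x 14 mm, 0.6 kg, its underside on the rim). Angle in rad: 0 shut, grows as it opens; rests at about 1.3 on the locked stay, can be lifted to 1.47. A hinge damper lets it sink shut by itself in about 5 s once nothing holds it.
- red_handle (a point): Middle of the red lid's handle: round brass bar 12 mm thick, 90 long, parallel to the hinge, on two arms at its ends; its centre 42 mm in front of the lid's front edge (202 mm from the hinge), at half the lid's thickness (107 mm above the table when shut). It swings with the lid and may turn between the fingers. Axes: x from handle to hinge, y along the bar, z out of the lid's top.
- red_hinge (a point): Middle of the red lid's hinge line, on the casket's far rim, 100 mm above the table, level with the lid's underside. Fixed. Axes: x from the casket's front (handle side) to its back, y along the hinge line to the left, z up. The lid opens by swinging the handle up and towards +x.
- knob (a point): Centre of the knee knob: white cylinder 24 mm thick, 50 long, parallel to the hinge, 127 mm right (-y) of the casket's middle. Lid shut: 36 mm above the table. Stay locked: 79 mm in front of the hinge, 126 mm up, free from above. Pushed (2 to 5 N) it goes down and a little towards the hinge, on a 77 mm arc about a point 145 mm in front of the hinge, 85 up; after 35 mm the lid's weight does the rest.
- knee (a joint): Knee of the folding stay, two 77 mm brass arms on the casket's right side, rad: 0 folded (lid shut), 1.85 straight, 2.03 locked just past straight. A light spring snaps it past straight when the lid is lifted beyond 1.33 rad (the stay's foot gives a little, so it can go to 1.47); the lid, let down again, then rests on the locked stay.
- walnut_lid (a joint): Lid of the other casket, dark walnut with steel mounts, of the same size and with the same kind of handle but no stay. Angle in rad: 0 shut. To be left shut.

How it is judged:
By the outcome, as a careful person would: the job done as asked, in the order asked, and still so for the second after the job is handed in, with the robot touching nothing.
It also fails if it takes over 51 s, if anything falls off the work surface, if the arm or the gripper's body presses on something with over 40 N, if the wrist force passes 120 N, or if a joint passes its speed limit or range.

ROBOT

A 6-joint arm with a two-finger parallel gripper is mounted at the origin on the work surface. World frame = base frame: x ahead of the robot, y to its left, z up, the work surface at z = 0. Lengths are in mm, angles in rad, forces in N, time in s.
With the tool pointing down it reaches from about 325 to 750 mm from the base axis. Payload 7.6 kg.
Tool frame: the origin (TCP) lies midway between the tips of the shut fingers; the grasp point (between the pads) lies 19 mm behind it; z points along the fingers, y is the line along which they close (so a half turn about z gives the same grasp; the last joint's range is limited). The gripper opens to 85 mm and grips with 20 to 120 N. Pads are 22 mm wide; open, the fingers measure 114 mm over their backs; the gripper's body (76 mm by 85 mm) begins 54 mm behind the grasp point. The pads swing forward as they close: fully open they stand 13 mm farther back than shut.
Start: joints at [-1.263, 0.052, 1.401, -0, 1.689, -0.07], TCP at [193.686, -487.987, 231.323] pointing down, gripper open.
Joint ranges: [-2.9, 2.9], [-0.91, 2.17], [0.12, 2.37], [-1.06, 4.2], [0.26, 2.73], [-2.93, 2.93]. Speed limits (rad/s): [2.57, 2.57, 3.01, 3.14, 3.14, 3.14].

INTERFACE

Orientations are given as a unit quaternion [x, y, z, w].
In Python, from bench import state, capture, job_done gives the robot as it stands.
- The arm moves only by the shell command python3 -m jog 'ROWS'. ROWS is JSON, a list that holds one entry, the list of rows, each a list of 7 numbers: the shift along the tool's x, y, z in cm, then the turn, a rotation vector about the tool's x, y, z in degrees, then the finger opening in cm, from 0 to 8.54. In form: [[[x, y, z, ax, ay, az, claw], ...]]. A call has 1 to 12 rows; each row shifts and turns the commanded pose from where the row before left it, along the tool's axes as they then stand; what a row does not reach is not made up. A row lasts 1/8 s, in which the tool goes at most 62.5 mm and 10.7 degrees, less where a joint would pass 70% of its speed; a pose out of reach is approached as far as the arm can. A call is refused whole if a number of a shift passes 6.25 or a number of a turn 10.7, either way. A call with a gripper value outside its range is refused whole. The fingers move at their own pace and stop on an object; the grip force is fixed at half the most. Time passes only in rows, so rows that do not move let the fingers close. It gives the time, the measured TCP pose, the force, the opening and the grip force at its end, in the units of the state.
- state(): the state, without advancing time (a new reading comes with each control period).
- capture(name): name is "side" or "top"; returns a dict with "img" (384x512x3 uint8, red, green, blue), "fx", "fy", "cx", "cy" (pixels), "rvec" (rotation vector, rad) and "tvec" (3), from world to camera coordinates, as OpenCV has them. Camera axes: x right, y down, z forward; pixel columns grow to the right and rows downward; lengths in mm; the calibration is good to about 2 mm. A picture is of the moment at which its call begins. There is no depth.
- job_done(): hands the job in; it is judged then, once.
The state is a dict: "time_s": time; "joint_positions": joint angles; "dq": joint speeds; "effort": joint torques, N m; "position": TCP position; "tcp_rot": TCP orientation; "force": force on the tool from outside, world axes, zero at the start; "ft_torque": the same for the moment, N m; "width": finger opening in mm; "gripper_force": force on a finger pad.
Only numpy, scipy, OpenCV 4.12 (cv2) and the standard library are available. Lean on these libraries where they do the work, as an engineer would, in place of code of your own. Each camera call takes 0.05 s, during which the arm holds its last target. There are 200 camera calls.

## Working session

There is one attempt and no reset: what is moved stays moved. The work goes in short steps, Python scripts to look and compute and a shell command to move; the robot and the scene stay as the last step left them, time stands still between calls to the robot, and variables do not carry over. Pictures are saved under pics/ and viewed, at most 10 in all, crops included, and the job is handed in when it is done.

```bash
mkdir -p pics; ls; python3 - <<'E'
from bench import state,capture
import cv2
for n in("side","top"):
    c=capture(n); cv2.imwrite(f"pics/{n}0.png",c["img"][:,:,::-1]); print(n,c["fx"],c["cx"],c["cy"],c["rvec"],c["tvec"])
s=state();print(s)
E
```

```text
pics
side 381.8792653377689 260.0481208641244 196.35698057479485 [ 2.2415406  -0.10429571  0.0369443 ] [-539.81277892   84.08435973  850.29884749]
top 433.58580238477447 258.6564301167009 186.49936400013203 [ 2.17358726 -2.13763075  0.09958748] [-61.7188146  557.55894183 951.02585342]
{'time_s': 0.1, 'joint_positions': array([-1.26331678e+00,  5.27910692e-02,  1.40158748e+00, -7.53147656e-07,
        1.68863725e+00, -7.03160543e-02]), 'dq': array([-0.00181072, -0.0031702 , -0.00189821,  0.00056387, -0.00086765,
        0.00096962]), 'effort': array([ 1.75743309e-03, -3.82583427e+01, -3.60985994e+01,  3.71023873e-05,
        4.81143463e-03,  1.14679636e-05]), 'position': array([ 193.59037757, -487.71683075,  230.56564188]), 'tcp_rot': array([ 9.82211558e-01,  1.87776326e-01, -8.45535189e-05, -7.06533318e-04]), 'force': array([ 0.21442502,  0.37315651, -0.61205987]), 'ft_torque': array([-0.02127493,  0.05775992,  0.00828813]), 'gripper_force': 0.0, 'width': 85.105025713867}
```

View pics/top0.png

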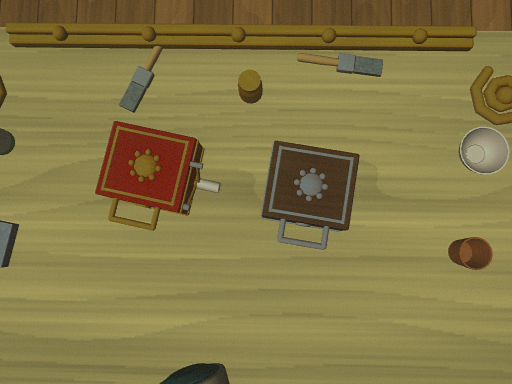

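View pics/side0.png

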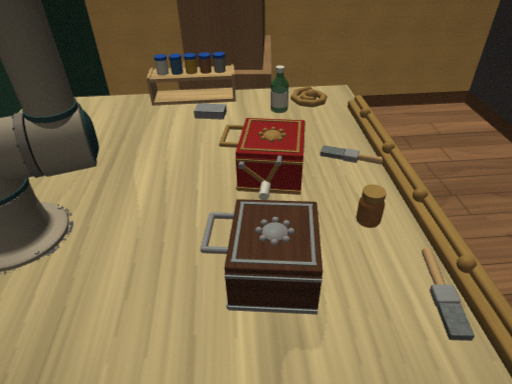

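Top view: red lid corners are about (115,122), (202,137), (185,213), (97,193), with its handle bar from (109,220) to (156,229) and the white knob at (208,186). The walnut casket is to the right (−y). I'll refine these by mask.

```bash
cat > h.py <<'E'
import numpy as np,cv2
from bench import state,capture
from scipy.spatial.transform import Rotation as R
def ray(c,uv,z):
    K=np.array([[c["fx"],0,c["cx"]],[0,c["fy"],c["cy"]],[0,0,1]]);M=cv2.Rodrigues(np.array(c["rvec"]))[0];t=np.array(c["tvec"])
    o=-M.T@t;d=M.T@np.linalg.inv(K)@np.array([*uv,1.]);return o+d*(z-o[2])/d[2]
E
python3 - <<'E'
from h import *
c=capture("top");im=c["img"];hsv=cv2.cvtColor(im,cv2.COLOR_RGB2HSV)
m=((hsv[...,0]<6)|(hsv[...,0]>174))&(hsv[...,1]>170)&(hsv[...,2]>105);m=m.astype(np.uint8)*255
m[:,:80]=0;m[:,230:]=0
m=cv2.morphologyEx(m,cv2.MORPH_CLOSE,np.ones((9,9)))
k=max(cv2.findContours(m,0,2)[0],key=cv2.contourArea)
b=cv2.boxPoints(cv2.minAreaRect(k));print(b)
P=np.array([ray(c,p,114) for p in b]);print(P.round(0),np.linalg.norm(P-np.roll(P,1,0),axis=1).round(0), P.mean(0))
for p in [(109,220),(156,228),(132.5,224.5)]:print("bar",ray(c,p,107).round(0))
w=((hsv[...,1]<60)&(hsv[...,2]>150));w[:,:190]=0;w[:,230:]=0;w[:150]=0;w[220:]=0
ys,xs=np.nonzero(w);print("knob",xs.mean(),ys.mean(),ray(c,(xs.mean(),ys.mean()),42).round(0))
# handle mask: non-table, gold dark
g=im[185:240,95:175];o=cv2.resize(g,None,fx=7,fy=7,interpolation=2);cv2.imwrite("pics/h.png",o[:,:,::-1])
E
```

```text
[[ 95.29413  193.17648 ]
 [111.623535 119.69412 ]
 [194.       138.      ]
 [177.6706   211.48236 ]]
[[530. 285. 114.]
 [687. 260. 114.]
 [650.  84. 114.]
 [495. 112. 114.]] [177. 159. 180. 157.] [590.25071904 185.30759631 114.        ]
bar [475. 256. 107.]
bar [460. 157. 107.]
bar [467. 207. 107.]
knob 207.6875 185.453125 [558.  62.  42.]
```

View pics/h.png

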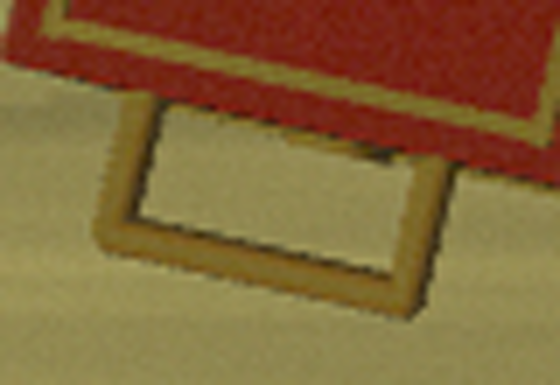

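Bar crop: the handle ends at full-image (110,218) and (154,227), centre (132,223). That gives a handle at about (470.5, 208), lid centre (590,185), yaw −10.9° and hinge (669,170), and the 122 mm handle-to-centre distance checks. Turning the wrist so that tool y = casket x and tool x = casket y, then crossing at height.

```bash
python3 -m jog '[[[0,0,0,0,0,-9.6,3.5],[0,0,0,0,0,-9.6,3.5],[0,0,0,0,0,-9.6,3.5],[0,0,0,0,0,-9.6,3.5],[0,0,0,0,0,-9.6,3.5],[0,0,0,0,0,-9.5,3.5],[5,1,0,0,0,0,3.5],[5,1,0,0,0,0,3.5],[5,1,0,0,0,0,3.5],[5,1,0,0,0,0,3.5],[5,1,0,0,0,0,3.5],[5,1,0,0,0,0,3.5]]]'
cat >> h.py <<'E'
a=np.radians(-10.9);X=np.array([np.cos(a),np.sin(a),0]);Y=np.array([-np.sin(a),np.cos(a),0]);H=np.array([669,170,100.])
def rep():
    s=state();d=s["position"]-H;r=R.from_quat(s["tcp_rot"]);A=r.as_matrix()
    print("t",s["time_s"],"casket xyz",(d@X).round(1),(d@Y).round(1),s["position"][2].round(1),"F",s["force"].round(1),"w",round(s["width"],1),s["gripper_force"],"tooly yaw",np.degrees(np.arctan2(A[1,1],A[0,1])).round(1),"z",A[:,2].round(3),"q",s["joint_positions"].round(2))
E
python3 -c "from h import *;rep()"
```

```text
time_s: 1.65
position: [309.3, -203.1, 231.2]
tcp_rot: [0.771, 0.637, 0.0, 0.0]
force: [0.2, -0.1, 0.2]
width: 35.2
gripper_force: 0.0
t 1.65 casket xyz -282.7 -434.3 231.2 F [ 0.2 -0.1  0.2] w 35.2 0.0 tooly yaw -10.9 z [ 0. -0. -1.] q [-0.68 -0.4   1.8   0.    1.74 -0.49]
```

```bash
python3 -m jog '[[[4.8,0.9,0,0,0,0,3.5],[4.8,0.9,0,0,0,0,3.5],[4.8,0.9,0,0,0,0,3.5],[4.8,0.9,0,0,0,0,3.5],[4.8,0.9,0,0,0,0,3.5],[4.8,0.9,0,0,0,0,3.5],[4.8,0.9,0,0,0,0,3.5],[4.8,0.9,0,0,0,0,3.5],[4.8,0.9,2,0,0,0,3.5],[0,0,4,0,0,0,3.5],[0,0,3.5,0,0,0,3.5],[0,0,0,0,0,0,3.5]]]' >/dev/null
python3 - <<'E'
from h import *
rep();c=capture("side");g=c["img"][80:200,180:330];cv2.imwrite("pics/s1.png",cv2.resize(g,None,fx=5,fy=5,interpolation=2)[:,:,::-1])
E
```

```text
t 3.15 casket xyz -203.6 -4.7 133.2 F [ 0.1 -0.2  0.1] w 35.0 0.0 tooly yaw -10.8 z [-0.006 -0.002 -1.   ] q [ 0.34  0.07  1.58 -0.    1.5   0.53]
```

View pics/s1.png

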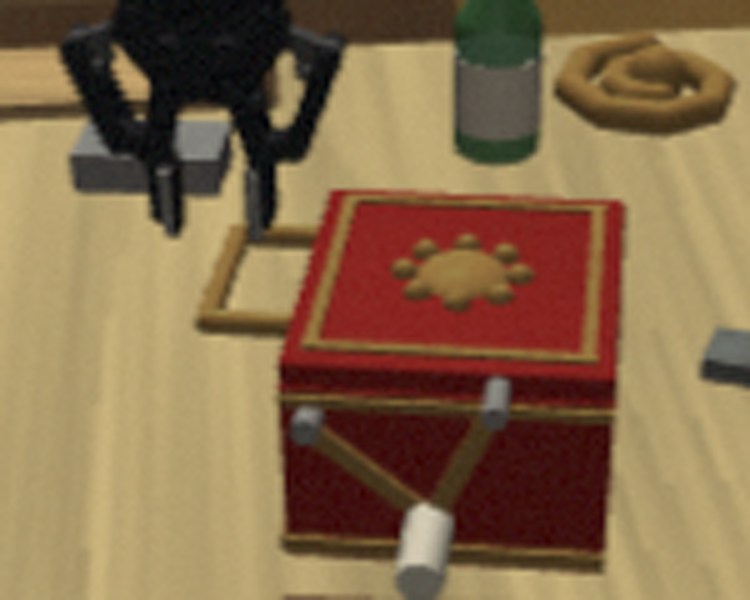

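The side view shows the open fingers straddling the bar line (crop x 172 and 258, bar mid at (218,278)). I'll check the bar by ray before descending.

```bash
python3 - <<'E'
from h import *
c=capture("side")
for uv in [(180+218/5,80+278/5),(180+237/5,80+237/5),(180+205/5,80+320/5)]:
    d=ray(c,uv,107)-H;print((d@X).round(1),(d@Y).round(1))
E
```

```text
-203.7 -6.0
-201.3 37.6
-202.7 -47.5
```

Bar confirmed at x' ≈ −202.5, y' ≈ −5. Descend and grip.

```bash
python3 -m jog '[[[0,0.1,2,0,0,0,3.5],[0,0,1.5,0,0,0,3.5],[0,0,1,0,0,0,3.5],[0,0,0,0,0,0,0.5],[0,0,0,0,0,0,0.5],[0,0,0,0,0,0,0.5],[0,0,0,0,0,0,0.5]]]' >/dev/null
python3 -c "from h import *;rep()"
```

```text
t 4.125 casket xyz -202.4 -3.9 91.4 F [-8.3  0.9  2.3] w 9.7 58.501558899879456 tooly yaw -10.8 z [-0.004 -0.    -1.   ] q [0.34 0.11 1.62 0.   1.41 0.53]
```

```bash
python3 - <<'E'
import numpy as np
t=np.arange(0,1.41,.1);p=np.c_[-202*np.cos(t)+7*np.sin(t),202*np.sin(t)+7*np.cos(t)]
print((np.diff(p,axis=0)/10).round(2).tolist())
E
```

```text
[[0.17, 2.01], [0.37, 1.99], [0.57, 1.94], [0.76, 1.87], [0.94, 1.79], [1.12, 1.68], [1.28, 1.57], [1.43, 1.43], [1.56, 1.28], [1.68, 1.12], [1.79, 0.94], [1.87, 0.76], [1.94, 0.57], [1.99, 0.37]]
```

```bash
python3 -m jog '[[[0,0.17,-2.01,0,0,0,0.5],[0,0.37,-1.99,0,0,0,0.5],[0,0.57,-1.94,0,0,0,0.5],[0,0.76,-1.87,0,0,0,0.5],[0,0.94,-1.79,0,0,0,0.5],[0,1.12,-1.68,0,0,0,0.5],[0,0,0,0,0,0,0.5]]]' >/dev/null
python3 -c "from h import *;rep()"
```

```text
t 5.0 casket xyz -163.8 -4.3 206.4 F [-20.2  -3.1  10.4] w 10.0 59.782227873802185 tooly yaw -10.8 z [-0.006 -0.001 -1.   ] q [0.3  0.12 1.38 0.   1.65 0.49]
```

```bash
python3 -m jog '[[[0,1.15,-1.7,0,0,0,0.5],[0,1.4,-1.5,0,0,0,0.5],[0,1.5,-1.32,0,0,0,0.5],[0,1.65,-1.15,0,0,0,0.5],[0,1.79,-0.97,0,0,0,0.5],[0,0,0,0,0,0,0.5]]]' >/dev/null
python3 -c "from h import *;rep()"
```

```text
t 5.75 casket xyz -86.2 -5.1 273.4 F [-7.8 -6.4  7.8] w 9.4 60.75798690319061 tooly yaw -11.0 z [ 0.001 -0.002 -1.   ] q [ 0.24  0.29  1.05 -0.    1.8   0.43]
```

```bash
python3 -m jog '[[[0,1.85,-0.78,0,0,0,0.5],[0,1.92,-0.57,0,0,0,0.5],[0,1.97,-0.37,0,0,0,0.5],[0,0,0,0,0,0,0.5],[0,0,0,0,0,0,0.5]]]' >/dev/null
python3 - <<'E'
from h import *
rep();c=capture("side");g=c["img"][50:200,180:330];cv2.imwrite("pics/s2.png",cv2.resize(g,None,fx=4,fy=4,interpolation=2)[:,:,::-1])
E
```

```text
t 6.375 casket xyz -28.6 -5.7 292.2 F [-5.4 -9.  12.3] w 9.7 60.07072985172272 tooly yaw -11.0 z [ 0.005 -0.002 -1.   ] q [ 0.2   0.45  0.81 -0.    1.87  0.4 ]
```

View pics/s2.png

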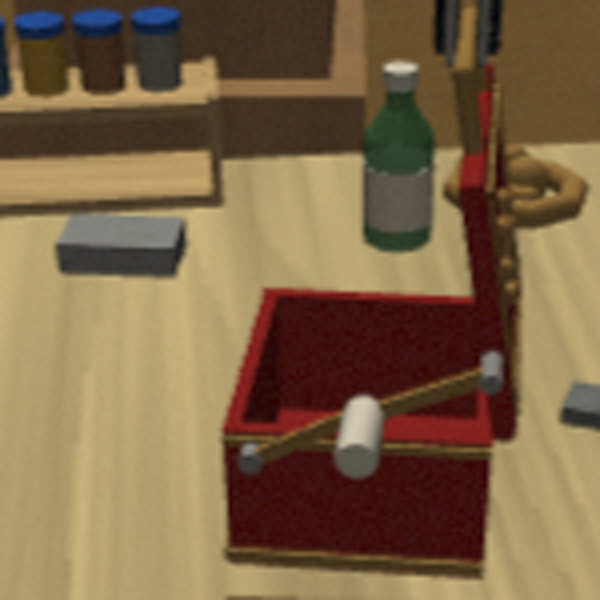

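The lid is up at about 1.39 rad. The stay is straight from (250,458) through the knee at about (370,408) to (490,372), and the knee sits slightly above that line, so it is past straight. Let it back to about 1.31, then release and lift off.

```bash
python3 -m jog '[[[0,-0.8,0.12,0,0,0,0.5],[0,-0.7,0.18,0,0,0,0.5],[0,0,0,0,0,0,0.5]]]' >/dev/null
python3 - <<'E'
from h import *
rep();c=capture("side");g=c["img"][50:200,180:330];cv2.imwrite("pics/s3.png",cv2.resize(g,None,fx=4,fy=4,interpolation=2)[:,:,::-1])
E
```

```text
t 6.8 casket xyz -43.9 -5.6 289.5 F [-5.4 -7.9 11.6] w 9.3 60.07077097892761 tooly yaw -11.0 z [ 0.006 -0.002 -1.   ] q [ 0.21  0.41  0.87 -0.    1.85  0.41]
```

View pics/s3.png

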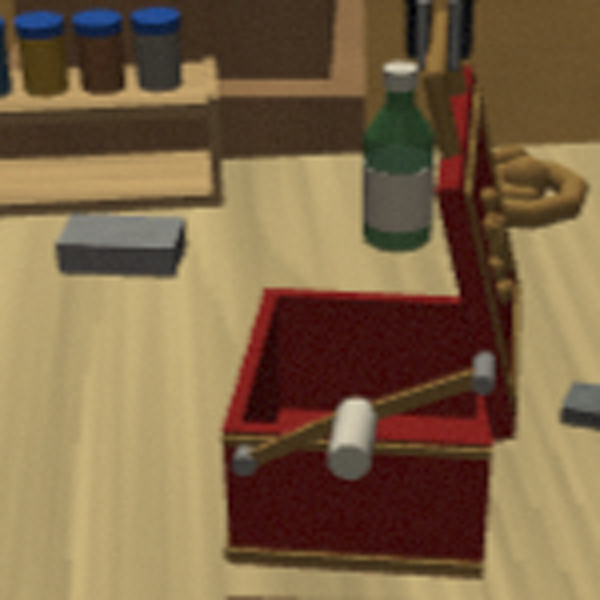

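The stay is still straight with its knee up and the knob around (352,425). Release and retreat upward.

```bash
python3 -m jog '[[[0,0,0,0,0,0,3.5],[0,0,0,0,0,0,3.5],[0,0,0,0,0,0,3.5],[0,0,-1.5,0,0,0,3.5],[0,0,-2,0,0,0,3.5],[0,0,-2,0,0,0,3.5],[0,0,0,0,0,0,3.5],[0,0,0,0,0,0,3.5]]]' >/dev/null
python3 - <<'E'
from h import *
rep();c=capture("side");g=c["img"][50:200,180:330];cv2.imwrite("pics/s4.png",cv2.resize(g,None,fx=4,fy=4,interpolation=2)[:,:,::-1])
E
```

```text
t 7.85 casket xyz -44.3 -3.7 339.0 F [-0.5 -0.4  0.2] w 35.2 0.0 tooly yaw -10.8 z [-0.001 -0.    -1.   ] q [ 0.22  0.44  0.74 -0.    1.97  0.41]
```

View pics/s4.png

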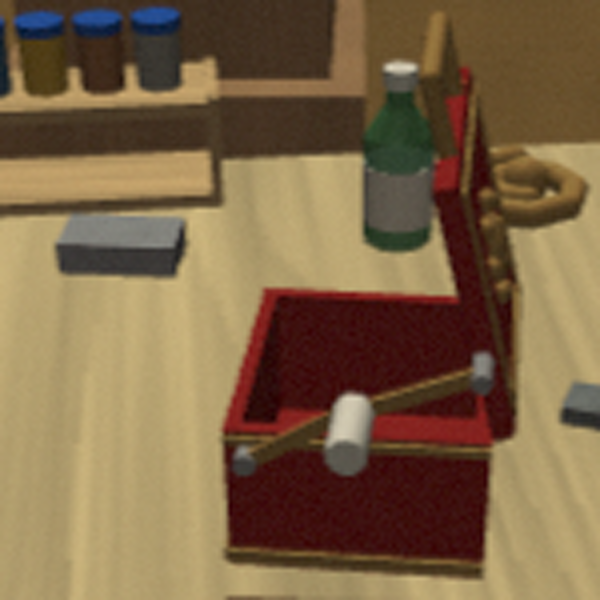

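The lid stands by itself with the stay locked and the knob around (349,432). I'll move to the right of the casket above the knob's outer half and measure the knob on the way.

```bash
python3 -m jog '[[[-4.6,-0.5,0,0,0,0,0],[-4.6,-1.5,0,0,0,0,0],[-4.6,-1.6,0,0,0,0,0],[0,0,5,0,0,0,0],[0,0,5,0,0,0,0],[0,0,4,0,0,0,0],[0,0,3,0,0,0,0],[0,0,0,0,0,0,0]]]' >/dev/null
python3 - <<'E'
from h import *
rep();c=capture("side");d=ray(c,(180+349/4,50+432/4),126)-H;print("knob",(d@X).round(1),(d@Y).round(1))
g=c["img"][50:200,180:330];cv2.imwrite("pics/s5.png",cv2.resize(g,None,fx=4,fy=4,interpolation=2)[:,:,::-1])
E
```

```text
t 8.9 casket xyz -82.0 -142.2 166.3 F [ 0.6 -0.4 -0.5] w -0.1 0.0 tooly yaw -10.9 z [-0.007 -0.    -1.   ] q [ 0.02  0.19  1.38 -0.    1.58  0.21]
knob -81.5 -129.9
```

View pics/s5.png

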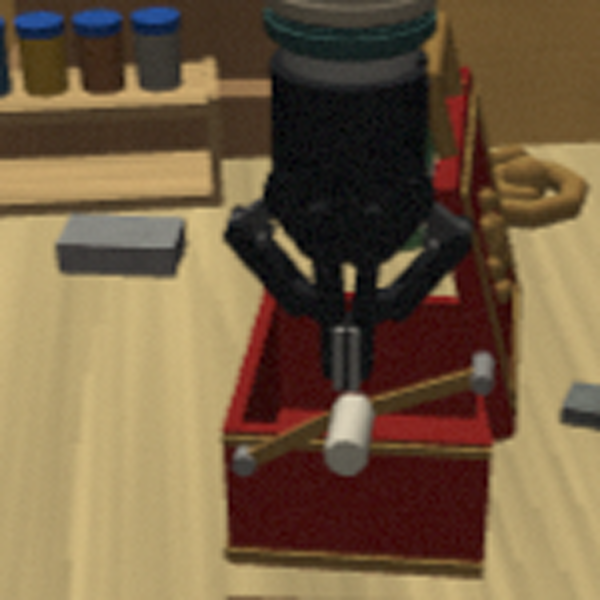

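The closed fingertips are right above the knob (ray: x' −81.5, y' −130, as predicted). Push down along the arc.

```bash
python3 -m jog '[[[0,0,1.5,0,0,0,0],[0,0,0.9,0,0,0,0],[0,0.1,0.7,0,0,0,0],[0,0.2,0.7,0,0,0,0],[0,0.2,0.7,0,0,0,0],[0,0.2,0.7,0,0,0,0],[0,0.2,0.7,0,0,0,0]]]' >/dev/null
python3 -c "from h import *;rep()"
```

```text
t 9.825 casket xyz -70.6 -141.7 110.8 F [ 1.5 -1.1  4.7] w -0.1 2.258681282401085 tooly yaw -10.9 z [ 0.001 -0.    -1.   ] q [ 0.01  0.26  1.41 -0.    1.47  0.2 ]
```

```bash
python3 -m jog '[[[0,0.1,0.6,0,0,0,0],[0,0.1,0.6,0,0,0,0],[0,0,0.6,0,0,0,0],[0,0,0.4,0,0,0,0],[0,0,0,0,0,0,0],[0,0,0,0,0,0,0],[0,0,0,0,0,0,0],[0,0,0,0,0,0,0]]]' >/dev/null
python3 - <<'E'
from h import *
rep();c=capture("side");g=c["img"][50:200,180:330];cv2.imwrite("pics/s6.png",cv2.resize(g,None,fx=4,fy=4,interpolation=2)[:,:,::-1])
E
```

```text
t 10.825 casket xyz -69.2 -141.9 88.1 F [ 0.2 -0.2 -1.1] w 0.1 0.0 tooly yaw -10.9 z [-0. -0. -1.] q [ 0.01  0.28  1.43 -0.    1.43  0.2 ]
```

View pics/s6.png

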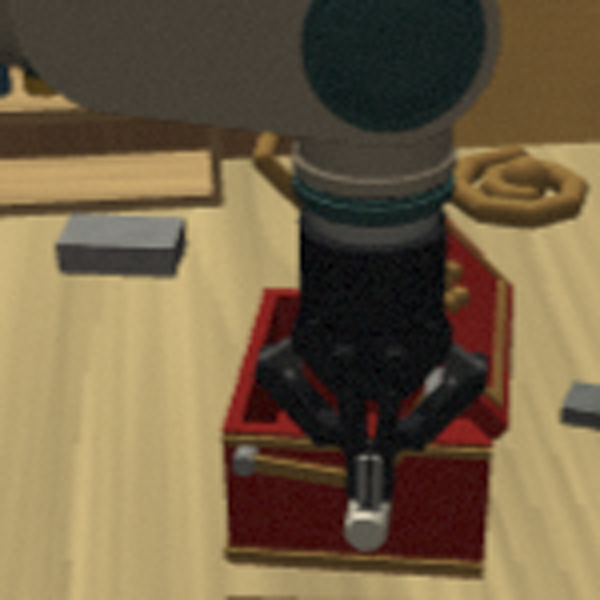

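The lid is coming down: handle at about (270,150), knob at (368,525), and contact is lost. Withdraw to the right and up, then wait.

```bash
python3 -m jog '[[[-1,0,0,0,0,0,0],[-1,0,-1,0,0,0,0],[0,0,-4,0,0,0,0],[0,0,-5,0,0,0,0],[0,0,-5,0,0,0,0],[0,-4,-4,0,0,0,0],[-3,-5,0,0,0,0,0],[-4,-5,0,0,0,0,0],[-4,-5,0,0,0,0,0],[-4,-5,0,0,0,0,0],[0,0,0,0,0,0,0],[0,0,0,0,0,0,0]]]' >/dev/null
python3 -c "from h import *;rep()"
for i in 1 2 3 4; do python3 -m jog '[[[0,0,0,0,0,0,0],[0,0,0,0,0,0,0],[0,0,0,0,0,0,0],[0,0,0,0,0,0,0],[0,0,0,0,0,0,0],[0,0,0,0,0,0,0],[0,0,0,0,0,0,0],[0,0,0,0,0,0,0],[0,0,0,0,0,0,0],[0,0,0,0,0,0,0],[0,0,0,0,0,0,0],[0,0,0,0,0,0,0]]]' >/dev/null; done
python3 - <<'E'
from h import *
rep();c=capture("side");g=c["img"][80:330,180:360];cv2.imwrite("pics/s7.png",cv2.resize(g,None,fx=2.4,fy=2.4,interpolation=2)[:,:,::-1])
E
```

```text
t 12.375 casket xyz -305.3 -309.3 279.3 F [0.  0.2 0.2] w -0.3 0.0 tooly yaw -10.9 z [ 0.002 -0.001 -1.   ] q [-0.36 -0.56  1.81  0.    1.89 -0.17]
t 18.375 casket xyz -305.5 -309.1 278.7 F [0.4 0.2 0.4] w 0.2 0.0 tooly yaw -10.9 z [ 0. -0. -1.] q [-0.35 -0.56  1.81 -0.    1.89 -0.17]
```

View pics/s7.png

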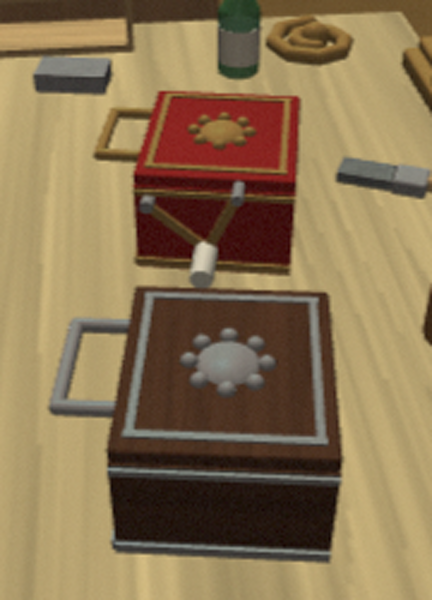

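The red lid looks shut, with the stay folded and the knob at (203,264), and the walnut casket is untouched. A check against the starting picture, then hand in if it agrees.

```bash
python3 -m jog '[[[0,0,0,0,0,0,0],[0,0,0,0,0,0,0],[0,0,0,0,0,0,0],[0,0,0,0,0,0,0],[0,0,0,0,0,0,0],[0,0,0,0,0,0,0],[0,0,0,0,0,0,0],[0,0,0,0,0,0,0]]]' >/dev/null
python3 - <<'E'
from h import *
from bench import job_done
a=cv2.imread("pics/side0.png")[:,:,::-1].astype(int);b=capture("side")["img"].astype(int)
d=np.abs(a-b).max(2)[110:320,200:330];print((d>40).sum(),d.mean(),d.max())
if (d>40).sum()<25: print(job_done())
E
```

```text
0 4.5407692307692304 18
the job is handed in; nothing more can be done
None
```

I raised the red lid until the stay locked and it stood open by itself, then broke the stay at the knob and the lid sank fully shut; the walnut casket stayed shut, and I handed the job in at about 19.5 s.

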